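# Brush out the lab mill and hold its bayonet lid at the half-way pulse position

## Robot

A 6-joint arm with a two-finger parallel gripper is mounted at the origin on the work surface. World frame = base frame: x ahead of the robot, y to its left, z up, the work surface at z = 0. Lengths are in mm, angles in degrees, forces in N, time in s.
With the tool pointing down it reaches from about 300 to 850 mm from the base axis. Payload 4.2 kg.
Tool frame: the origin (TCP) lies midway between the tips of the shut fingers; the grasp point (between the pads) lies 19 mm behind it (env.hold_point_z is the z of the grasp point in the tool frame, in mm); z points along the fingers, y is the direction in which the jaws open and shut (so a half turn about z gives the same grasp; the last joint's range is limited). The gripper opens to 91 mm and grips with 3 to 60 N. Pads are 32 mm wide; open, the fingers measure 118 mm over their backs; the gripper's body (76 mm by 178 mm) begins 60 mm behind the grasp point.
Start: joints at [-76.49, 18.312, 89.639, -0, 72.044, -1.146], TCP at [145.489, -556.306, 213.976] pointing down, gripper open.
Joint ranges: [-177.97, 177.97], [-48.28, 115.42], [12.27, 149.76], [-77.06, 257.06], [2.81, 150.46], [-146.56, 146.56]. Speed limits (degrees/s): [147.25, 147.25, 180, 180, 180, 180].

## Interface

Orientations are given as [roll, pitch, yaw] about the fixed x, y, z axes, in that order (R = Rz(yaw) Ry(pitch) Rx(roll)).
In Python, from workcell import env, grab_frame, camera_params, spotter gives the robot as it stands. The module is installed in compiled form; this text tells all that it offers.
- The arm moves only by the shell command python3 -m jog 'ROWS' [FORCE]. ROWS is text: rows parted by semicolons, each of 7 numbers parted by spaces: the turn, a rotation vector about the world's x, y, z in units of 5 degrees (1.0 is 5 degrees), then the shift along the world's x, y, z in units of 25 mm (1.0 is 25 mm), then the opening, from 0 (shut) to 1 (fully open). A call has 1 to 5 rows; each row is the pose to reach, as a shift and turn from the pose commanded when the call began; what a row does not reach only later rows make up. A row lasts 1/8 s, in which the tool goes at most 62.5 mm and 10.7 degrees, less where a joint would pass 70% of its speed; a pose out of reach is approached as far as the arm can. A call with a gripper value outside its range is refused whole. The fingers move at their own pace and stop on an object; FORCE is the grip in N (left out, the last holds). Time passes only in rows, so rows that repeat a pose let the fingers close. It gives the time, the measured TCP pose, the force and the opening at its end, in the units of the state.
- env.state(): the state, without advancing time (a new reading comes with each control period).
- grab_frame(name): name is "scene" or "side" or "wrist"; returns the picture (420x560x3 uint8, red, green, blue); there is no depth.
- camera_params(name): a dict with "K" (3x3 intrinsics, pixels), "rvec" (rotation vector, rad) and "tvec" (3), from world to camera coordinates, as OpenCV has them. Camera axes: x right, y down, z forward; pixel columns grow to the right and rows downward; lengths in mm; the calibration is good to about 2 mm. The wrist camera is an equidistant fisheye: a pixel r from the principal point sees the ray r / f radians off the axis. A picture is of the moment at which its call begins: read the wrist's pose just before it. camera_params takes no time and is no camera call; for the wrist camera it gives the pose at the moment of the call.
- env.job_done(): hands the job in, once; it reports no verdict.
Trained networks look in the newest picture that a camera, given by its name, has taken for a name from the list of things; names that differ only in an ending like _2 or _b are one class to them, and where a whole thing is asked for, a point or a joint stands for the part that bears it (a point fixed in the world has none). Each returns a list of dicts, best first, with "conf" (0 to 1); they miss things now and then, are a little off and sometimes report something else, mostly with a low value. They report only what shows in the picture. A call takes as long as a camera call.
- spotter.look_for(query, camera): "box" ([left, top, width, height] in pixels, round what is visible of it).
- spotter.trace(query, camera): "region" (420x560 bool, what is visible of it) and "box" ([left, top, width, height] in pixels, round what is visible of it).
The state is a dict: "time_s": time; "qpos": joint angles; "qvel": joint speeds; "effort": joint torques, N m; "ee_pos": TCP position; "ee_rot": TCP orientation; "force": force on the tool from outside, world axes, zero at the start; "torque": the same for the moment, N m; "gripper_width": finger opening in mm.
Only numpy, scipy, OpenCV 4.12 (cv2) and the standard library are available. Lean on these libraries where they do the work, as an engineer would, in place of code of your own. Each camera call takes 0.05 s, during which the arm holds its last target. There are 200 camera calls.

## Task

Brush out the chamber of the lab mill: take the long brush from its stand, run it down to near the chamber floor, up, and down again, then stand it back upright in its stand and let it go. Then fit the bayonet lid (the one with two lugs) down into the mill's collar, twist it clockwise half-way to the lock, to the single rib on the collar and without ever going on to the lock click, and finish holding it there against its return spring. Do not disturb the other things on the bench.

Things in the scene. Friction and masses are not known exactly. Their poses are not given: they have to be found in the camera images.
- mill_seat (a point): Lab mill, fixed: white housing 150 x 180 x 50 mm (x, y, z) with an upright steel chamber 110 mm across, bore 66 mm, open upward. This point: on the chamber axis at the level of the seat on which the lid rests, 115 mm above the bench; axes are the mill's own, z up. A collar, outer diameter 110 mm, stands 16 mm above the seat.
- chamber_floor (a point): Centre of the chamber's floor, 55 mm below the seat, 60 mm above the bench.
- entry_slot (a point): One of the two entry slots, level with the collar's top. The collar's lip (9 to 16 mm above the seat) leaves an 80 mm round opening, with two slots 20 mm wide cut through it on the mill's +x and -x sides for the lid's lugs; under the lip the collar is 99 mm across. This point: the +x slot, 45 mm from the axis.
- half_mark (a point): Top of the single dark rib on the collar's outside, 0.65 rad clockwise (from above) of the entry slot: the lid's lugs and grip point to it at half-way. Spring plungers begin to resist at 0.87 rad; the lid is locked, after the click, at 1.3 rad (pair of ribs). All marks are repeated opposite.
- switch_ring (a joint): Spring-return ring inside the collar, pushed round by the lugs: 0 at rest, grows as the lid turns clockwise, 1.21 rad at the locked end. Reads about 0.05 to 0.15 rad less than the lid's turn (play). Pushes back 0.06 Nm at the start, 0.15 Nm at half-way, and turns a lid that is let go back to the entry.
- lid_center (a point): Bayonet lid, loose, 0.16 kg, lying grip up: aluminium disc 73 mm across, 8 mm thick, with two lugs (12 mm wide, 6 mm high, 92 mm over the tips) along its x axis; black upright grip 58 mm long along x, 14 mm thick, up to 53 mm above the underside. This point: on its axis 26.5 mm above the underside, z up. Same when turned half round. Seated, it is 26.5 mm above mill_seat.
- brush_center (a point): Long brush, loose, 80 g, upright in its stand, 190 mm long: white ridged head 34 mm across, 46 mm long at the lower end (rigid), steel rod 8 mm, round pale wooden handle 18 mm thick from 100 to 190 mm above the foot. This point: on its axis half-way up, 95 mm above the foot; z towards the handle.
- brush_foot (a point): Centre of the flat lower end of the brush's head.
- stand_in (a point): Brush stand, a steel cup fixed to the bench, 54 to 60 mm across, 55 mm high, bore 46 mm. This point: centre of its inner floor, 8 mm above the bench.
- jar_cap: Bystander: plain round aluminium cap without lugs, 68 mm diameter, with a small round knob, 34 mm high; origin under its centre.
- beaker: Bystander: glass beaker, 72 mm across, 95 mm high; origin under its centre.
- wash_bottle: Bystander: white wash bottle, 68 mm across, with a bent spout, 190 mm high; origin under its centre.
- reagent_a: Bystander: small reagent bottle, 48 mm across, 110 mm high; origin under its centre.
- reagent_b: Bystander: small reagent bottle, 48 mm across, 110 mm high; origin under its centre.
- lemon: Bystander: a lemon standing on end, 68 mm across, 66 mm high; origin under it.
- crucible: Bystander: small white crucible, 48 mm across, 32 mm high; origin under its centre.

How it is judged:
By the outcome, as a careful person would: the job done as asked, in the order asked, and still so for the second after the job is handed in, while the arm keeps its last pose, push and grip.
It also fails if it takes over 64 s, if anything falls off the work surface, if the arm or the gripper's body presses on something with over 40 N, if the wrist force passes 120 N, or if a joint passes its speed limit or range.

## Working session

There is one attempt and no reset: what is moved stays moved. The work goes in short steps, Python scripts to look and compute and a shell command to move; the robot and the scene stay as the last step left them, time stands still between calls to the robot, and variables do not carry over. Pictures are saved under pics/ and viewed, about 8 in all and at most 12, crops included, and the job is handed in when it is done.

```bash
ls; mkdir -p pics; python3 - <<'E'
from workcell import env, grab_frame, camera_params, spotter
import cv2,numpy as np
print(env.state(), env.hold_point_z)
a=grab_frame("scene");b=grab_frame("side");
for n in ("scene","side","wrist"): 
    p=camera_params(n);print(n,p["K"],p["rvec"],p["tvec"])
cv2.imwrite("pics/scene0.png",a[...,::-1]);cv2.imwrite("pics/side0.png",b[...,::-1])
for n in ("scene","side"):
  for q in ("mill_seat","lid_center","brush_center","stand_in","jar_cap","beaker","wash_bottle","reagent_a","lemon","crucible","switch_ring"):
    print(n,q,[(np.round(d["box"]).astype(int).tolist(),round(d["conf"],2)) for d in spotter.look_for(q,n)[:3]])
E
```

```text
pics
{'time_s': 0.0, 'qpos': array([-7.64898822e+01,  1.83510693e+01,  8.97068544e+01, -6.14336524e-04,
        7.20449261e+01, -1.14624581e+00]), 'qvel': array([-0.04673319, -0.04921935, -0.05537553,  0.04600381,  0.06879933,
       -0.06545125]), 'effort': array([ 6.32570282e-04, -4.12457299e+01, -2.31967592e+01,  7.29336147e-02,
        4.55738779e-02, -1.33284716e-04]), 'ee_pos': array([ 145.36052042, -555.78827052,  213.12299142]), 'ee_rot': array([-1.79897159e+02, -1.47348939e-03,  1.46565522e+01]), 'force': array([-0.43748635,  0.16565663, -0.02153328]), 'torque': array([ 0.02257892,  0.01569337, -0.0011719 ]), 'gripper_width': 90.84604050740745} -18.8
scene [[488.6311413    0.         273.86080516]
 [  0.         488.6311413  202.0098756 ]
 [  0.           0.           1.        ]] [ 0.77263604  2.76346456 -0.86984821] [ 450.24087352 -174.93123135 1529.65525572]
side [[440.54481176   0.         285.15997833]
 [  0.         440.54481176 202.39528366]
 [  0.           0.           1.        ]] [ 0.90183097 -2.36139418  1.22441202] [393.72406166 304.02427572 918.76961852]
wrist 
[... 731 characters left out ...]
09, 203, 79, 81], 0.62), ([226, 103, 18, 45], 0.38)]
side mill_seat [([211, 182, 79, 73], 0.77)]
side lid_center [([197, 297, 32, 34], 0.87), ([351, 141, 15, 51], 0.39), ([106, 214, 42, 76], 0.17)]
side brush_center [([285, 274, 20, 20], 0.58), ([352, 143, 13, 46], 0.57)]
side stand_in [([347, 181, 19, 25], 0.77)]
side jar_cap [([317, 245, 28, 26], 0.78), ([211, 180, 80, 76], 0.6)]
side beaker [([127, 325, 43, 59], 0.85)]
side wash_bottle [([105, 215, 45, 72], 0.73)]
side reagent_a [([320, 137, 12, 32], 0.59), ([305, 142, 14, 40], 0.57)]
side lemon [([384, 161, 20, 18], 0.71)]
side crucible [([285, 276, 21, 20], 0.68)]
side switch_ring [([128, 321, 42, 61], 0.48), ([355, 144, 11, 44], 0.46)]
```

```bash
cat > h.py <<'E'
import numpy as np, cv2
from workcell import env, grab_frame, camera_params, spotter
def ray(p,uv):
    R=cv2.Rodrigues(np.array(p["rvec"],float))[0]; t=np.array(p["tvec"],float).ravel(); K=p["K"]
    x=(np.array(uv,float)-[K[0][2],K[1][2]])/[K[0][0],K[1][1]]
    if p.get("fish"):
        th=np.hypot(*x); d=np.r_[x/max(th,1e-9)*np.sin(th),np.cos(th)]
    else: d=np.r_[x,1.]
    return -R.T@t, R.T@d
def plane(p,uv,z):
    c,d=ray(p,uv); return c+d*(z-c[2])/d[2]
def tri(rs):
    A=0;b=0
    for c,d in rs:
        d=d/np.linalg.norm(d);P=np.eye(3)-np.outer(d,d);A=A+P;b=b+P@c
    return np.linalg.solve(A,b)
def proj(p,X):
    R=cv2.Rodrigues(np.array(p["rvec"],float))[0]
    c=R@np.array(X,float)+np.array(p["tvec"],float).ravel(); K=p["K"]
    if p.get("fish"):
        r=np.hypot(c[0],c[1]); th=np.arctan2(r,c[2]); x=c[:2]/max(r,1e-9)*th
    else: x=c[:2]/c[2]
    return np.array([K[0][0]*x[0]+K[0][2],K[1][1]*x[1]+K[1][2]])
def cam(n):
    p=dict(camera_params(n)); p["fish"]=n=="wrist"; return p
E
python3 - <<'E'
from h import *
S,D=cam("scene"),cam("side")
B={"mill":([206,205,85,80],[211,182,79,73]),"lid":([344,290,31,27],[197,297,32,34]),"brush":([228,104,16,45],[352,143,13,46]),"stand":([226,134,22,28],[347,181,19,25]),"jar":([303,185,21,22],[317,245,28,26]),"beaker":([390,319,34,45],[127,325,43,59]),"wash":([266,339,42,43],[105,215,45,72]),"rA":([153,133,16,32],[305,142,14,40]),"rA'":([153,133,16,32],[320,137,12,32]),"rB":([173,145,18,35],[305,142,14,40]),"lemon":([200,95,16,20],[384,161,20,18]),"cruc":([331,221,18,14],[285,276,21,20])}
for k,(a,b) in B.items():
    f=lambda q:(q[0]+q[2]/2,q[1]+q[3]/2)
    print(k,tri([ray(S,f(a)),ray(D,f(b))]).round())
import cv2
a=cv2.imread("pics/scene0.png")[80:400,130:450];b=cv2.imread("pics/side0.png")[110:400,90:420]
a=cv2.resize(a,(400,400),interpolation=3);b=cv2.resize(b,(400,352),interpolation=3)
im=np.zeros((400,800,3),np.uint8);im[:,:400]=a;im[:352,400:]=b
cv2.imwrite("pics/both.png",im)
E
```

```text
mill [630.  41.  36.]
lid [469. 319.   9.]
brush [ 489. -271.  125.]
stand [ 491. -278.   24.]
jar [385. -11.   8.]
beaker [452. 476.  55.]
wash [712. 365.  83.]
rA [ 706. -352.   42.]
rA' [ 695. -387.   43.]
rB [ 669. -281.   66.]
lemon [ 484. -495.   18.]
cruc [386. 123.  12.]
```

View pics/both.png

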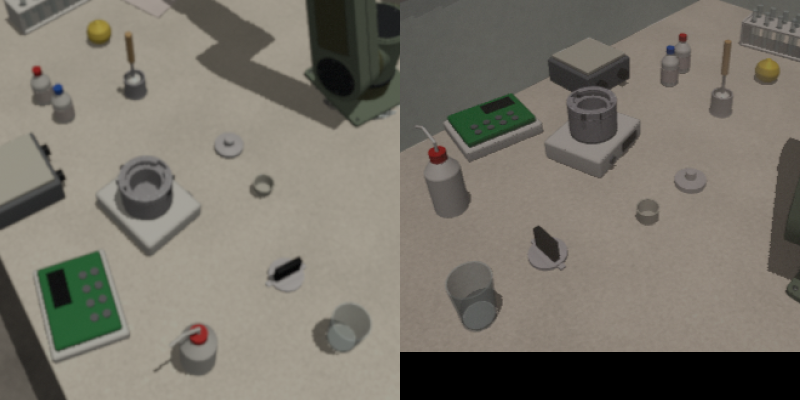

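```bash
python3 - <<'E'
from h import *
from scipy.spatial.transform import Rotation as Ro
W=cam("wrist");s=env.state()
R=cv2.Rodrigues(np.array(W["rvec"]))[0];c=-R.T@np.array(W["tvec"]).ravel()
T=Ro.from_euler("xyz",s["ee_rot"],degrees=True).as_matrix()
print("cam in tool",T.T@(c-s["ee_pos"]),"axis in tool",T.T@R[2], "tool y",T[:,1],"tool x",T[:,0])
E
python3 -m jog '0 0 0 2.5 0 2.4 1; 0 0 0 5 2.4 2.4 1; 0 0 0 7.4 4.8 2.4 1; 0 0 0 9.8 7.2 2.4 1; 0 0 0 10.4 8 2.4 1'
```

```text
cam in tool [  77.95563295    0.64164323 -171.35893372] axis in tool [-2.76310145e-01 -2.71773834e-04  9.61068484e-01] tool y [ 2.53026161e-01 -9.67459432e-01  9.54740512e-05] tool x [9.67459436e-01 2.53026163e-01 5.32746207e-06]
time_s: 1.82
ee_pos: [375.6, -387.4, 273.4]
ee_rot: [180.0, -0.0, 14.6]
force: [0.8, -0.6, -0.5]
gripper_width: 91.1
```

```bash
cat >> h.py <<'E'
def wlook(qs,name=None,n=2):
    p=cam("wrist"); im=grab_frame("wrist")
    if name: cv2.imwrite("pics/"+name,im[...,::-1])
    for q in qs:
        print(q,[(np.round(d["box"]).astype(int).tolist(),round(d["conf"],2)) for d in spotter.look_for(q,"wrist")[:n]])
    return p
E
python3 - <<'E'
from h import *
p=wlook(["brush_center","stand_in","mill_seat","lid_center"],"w1.png")
print(env.state()["ee_pos"])
for z in (198,63,8): print(z,proj(p,[490,-275,z]))
np.save("p1.npy",p,allow_pickle=True)
E
```

```text
brush_center [([169, 30, 62, 53], 0.66)]
stand_in [([188, 44, 54, 51], 0.57)]
mill_seat [([6, 1, 92, 18], 0.56)]
lid_center []
[ 374.06270655 -388.96899961  273.25681132]
198 [175.35492032  42.48293213]
63 [210.61838661  66.3689724 ]
8 [219.06319866  72.24940724]
```

View pics/w1.png

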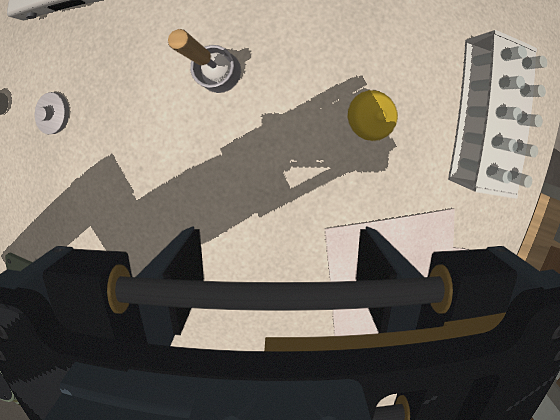

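```bash
python3 - <<'E'
from h import *
p=np.load("p1.npy",allow_pickle=True).item();S,D=cam("scene"),cam("side")
print("top",plane(p,(178,39),198),"rim",plane(p,(214.5,67.5),62))
for b,z in ((( 202,66),54),((190,67),62),((238,67),62)): print(plane(p,b,z))
grab_frame("scene");grab_frame("side")
for n in("scene","side"):
  for q in("brush_center","stand_in"):
    for d in spotter.trace(q,n)[:2]:
      r=d["region"];ys,xs=np.nonzero(r);print(n,q,round(d["conf"],2),d["box"],"top",[xs[ys==ys.min()].mean(),ys.min()],"low",[xs[ys>=ys.max()-1].mean(),ys.max()],"mean",xs.mean(),ys.mean())
for X in([490,-275,198],[490,-275,63],[490,-275,0]): print(proj(S,X),proj(D,X))
E
```

```text
top [ 493.11076007 -276.37896812  198.        ] rim [ 489.6812265  -279.69420507   62.        ]
[ 489.33051165 -262.18978447   54.        ]
[ 484.66508129 -250.10789223   62.        ]
[ 496.05614704 -306.8139123    62.        ]
scene brush_center 0.57 [205.6, 203.8, 84.7, 81.9] top [np.float64(245.5), np.int64(205)] low [np.float64(249.5), np.int64(284)] mean 248.396998982706 242.5648524923703
scene brush_center 0.5 [227.5, 109.5, 14.0, 39.3] top [np.float64(231.5), np.int64(109)] low [np.float64(236.2), np.int64(146)] mean 234.42937853107344 129.35593220338984
scene stand_in 0.83 [226.9, 133.3, 22.3, 27.5] top [np.float64(239.5), np.int64(136)] low [np.float64(238.0), np.int64(159)] mean 237.62152777777777 149.06944444444446
scene stand_in 0.25 [205.5, 207.0, 84.9, 78.8] top [np.float64(246.0), np.int64(205)] low [np.float64(249.5), np.int64(284)] mean 248.17447852760736 242.52098159509202
side brush_center 0.53 [349.5, 141.1, 13.8, 50.5] top [np.float64(360.0), np.int64(143)] low [np.float64(356.5), np.int64(190)] mean 358.00359712230215 166.11510791366908
side stand_in 0.75 [347.7, 183.4, 17.7, 23.4] top [np.float64(351.5), np.int64(183)] low [np.float64(355.5), np.int64(206)] mean 355.1217391304348 195.47536231884058
[232.80421727 105.80011373] [360.46520144 144.27793468]
[236.65954765 138.44077875] [356.13829908 184.61531508]
[238.26705683 152.05055105] [354.28899279 201.85540159]
```

```bash
python3 -m jog '0 0 0 1.6 1.5 0 1; 0 0 0 3.2 3 0 1; 0 0 0 4.68 4.44 0 1; 0 0 0 4.68 4.44 0 1; 0 0 0 4.68 4.44 -1 1';python3 -m jog '0 0 0 0 0 -2 1; 0 0 0 0 0 -4 1; 0 0 0 0 0 -4.1 1; 0 0 0 0 0 -4.1 1' ; python3 - <<'E'
from h import *
p=wlook(["brush_center","stand_in"],"w2.png");print(env.state()["ee_pos"])
E
```

```text
time_s: 3.0
ee_pos: [492.0, -279.0, 249.6]
ee_rot: [179.8, -0.1, 14.7]
force: [0.6, -0.4, -0.0]
gripper_width: 90.9
time_s: 3.5
ee_pos: [491.7, -279.1, 147.3]
ee_rot: [179.9, -0.1, 14.6]
force: [0.5, -0.4, 0.8]
gripper_width: 91.1
brush_center [([253, 181, 44, 101], 0.61)]
stand_in [([240, 166, 66, 66], 0.98)]
[ 492.36838943 -278.84318932  148.12034441]
```

View pics/w2.png

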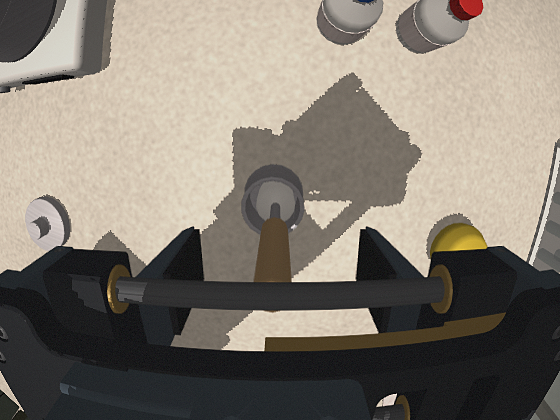

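```bash
python3 - <<'E'
from h import *
p=cam("wrist")
for uv in((273,195),(243,195),(303,195),(273,164),(273,230)):print("rim",uv,plane(p,uv,63).round(1))
print("handle low",plane(p,(275,218),108),"top end",plane(p,(272,306),198))
E
python3 -m jog '0 0 0 0 0 0 0; 0 0 0 0 0 0 0; 0 0 0 0 0 0 0; 0 0 0 0 0 0 0; 0 0 0 0 0 0 0' 40
python3 -m jog '0 0 0 0 0 0 0; 0 0 0 0 0 0 0'; python3 - <<'E'
from h import *
p=cam("wrist"); im=grab_frame("wrist"); cv2.imwrite("pics/w3.png",cv2.resize(im[150:330,180:400,::-1],None,fx=3,fy=3))
E
```

```text
rim (273, 195) [ 505.4 -270.9   63. ]
rim (243, 195) [ 499.2 -247.2   63. ]
rim (303, 195) [ 511.5 -294.5   63. ]
rim (273, 164) [ 530.  -264.6   63. ]
rim (273, 230) [ 476.1 -278.4   63. ]
handle low [ 500.89479946 -274.20944881  108.        ] top end [ 489.1604041 -276.7429814  198.       ]
time_s: 4.28
ee_pos: [491.2, -277.7, 145.7]
ee_rot: [180.0, 0.0, 14.7]
force: [0.1, -0.5, -0.4]
gripper_width: 44.1
time_s: 4.53
ee_pos: [491.2, -277.8, 145.7]
ee_rot: [180.0, 0.0, 14.7]
force: [0.5, 0.2, -0.4]
gripper_width: 23.8
```

View pics/w3.png

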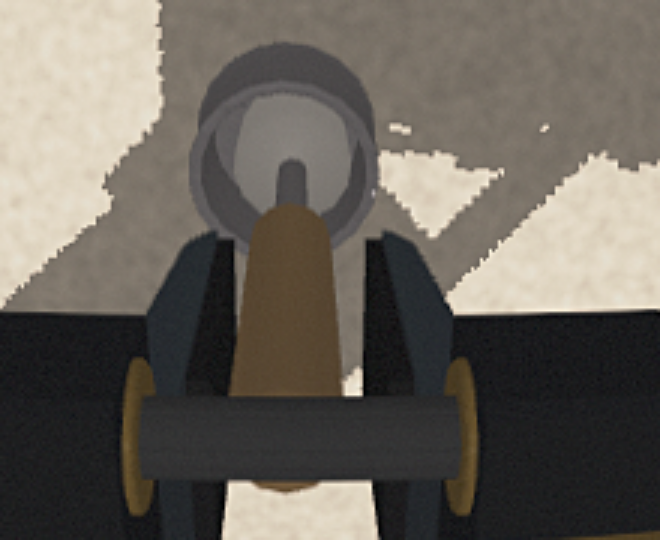

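```bash
python3 -m jog '0 0 0 0 0 0 0; 0 0 0 0 0 0 0; 0 0 0 0 0 0 0; 0 0 0 0 0 0 0'; python3 -m jog '0 0 0 0 0 1 0; 0 0 0 0 0 3 0; 0 0 0 0 0 5 0;0 0 0 0 0 7 0; 0 0 0 0 0 7 0'; python3 - <<'E'
from h import *
p=wlook(["brush_center","mill_seat","half_mark"],"w4.png");print(env.state()["ee_pos"],env.state()["gripper_width"])
print(proj(p,[491,-277.8,p and 8+175-0]),proj(p,[493,-277,63]))
S=cam("scene");D=cam("side")
for n in("scene","side"):
  cv2.imwrite(f"pics/{n}1.png",grab_frame(n)[...,::-1])
  for q in("brush_center","brush_foot","mill_seat"):
    print(n,q,[(np.round(d["box"],1).tolist(),round(d["conf"],2)) for d in spotter.look_for(q,n)[:2]])
# mill crop
a=cv2.imread("pics/scene1.png")[195:290,195:300];b=cv2.imread("pics/side1.png")[175:265,200:300]
im=np.zeros((400,800,3),np.uint8);a=cv2.resize(a,None,fx=3.8,fy=3.8,interpolation=3);b=cv2.resize(b,None,fx=4,fy=4,interpolation=3)
im[:a.shape[0],:a.shape[1]]=a;im[:b.shape[0],400:400+b.shape[1]]=b;cv2.imwrite("pics/mill.png",im)
E
```

```text
time_s: 5.08
ee_pos: [491.2, -277.8, 145.7]
ee_rot: [180.0, 0.0, 14.7]
force: [-0.7, -0.0, -0.4]
gripper_width: 17.5
time_s: 5.7
ee_pos: [492.9, -278.7, 325.4]
ee_rot: [179.6, -0.4, 14.7]
force: [-0.4, 0.8, -1.6]
gripper_width: 17.1
brush_center [([34, 0, 131, 95], 0.42)]
mill_seat [([35, 0, 129, 98], 0.95)]
half_mark [([38, 0, 124, 96], 0.97)]
[ 490.52074887 -277.34755782  318.91786008] 17.660314157798815
[276.5644919  197.56983591] [276.54192306 174.61569727]
scene brush_center [([222.6, 68.8, 15.2, 48.1], 0.7)]
scene brush_foot [([221.7, 69.2, 17.4, 47.7], 0.75)]
scene mill_seat [([206.7, 206.2, 82.9, 81.0], 0.89), ([265.4, 339.3, 39.7, 42.2], 0.35)]
side brush_center [([351.5, 104.3, 17.8, 45.8], 0.88)]
side brush_foot [([358.0, 108.2, 10.9, 40.4], 0.78)]
side mill_seat [([207.5, 181.4, 82.6, 76.2], 0.82)]
```

View pics/mill.png

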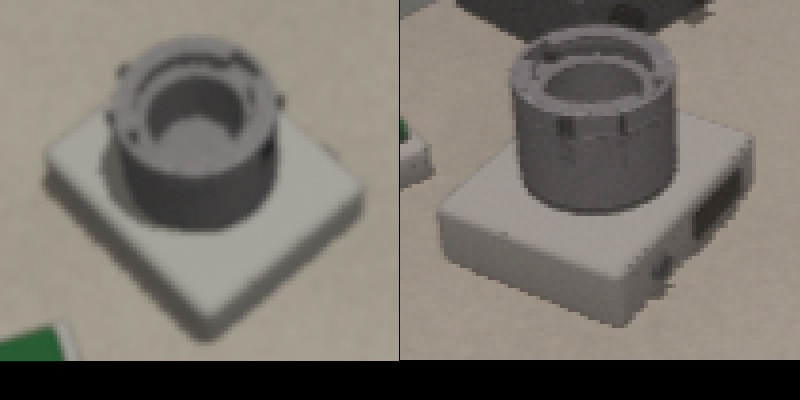

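```bash
python3 - <<'E'
from h import *
S,D=cam("scene"),cam("side")
a,b=(245.8,222.9),(248.5,192.75)
print(plane(S,a,131),plane(D,b,131),tri([ray(S,a),ray(D,b)]))
# housing top corners z=50 side: right, front, left ; scene
for uv in((752,140),(628,268),(440,212)):print("side",plane(D,((uv[0]-400)/4+200,uv[1]/4+175),50).round())
for uv in((362,190),(206,325),(46,165)):print("scene",plane(S,(uv[0]/3.8+195,uv[1]/3.8+195),50).round())
E
```

```text
[630.0732244   42.99458267 131.        ] [623.93485022  38.18846568 131.        ] [627.91536326  37.36978261 126.57089731]
side [569. -56.  50.]
side [536. 100.  50.]
side [669. 142.  50.]
scene [544. 116.  50.]
scene [685. 149.  50.]
scene [721. -16.  50.]
```

```bash
python3 -m jog '0 0 0 0.3 2.3 0 0; 0 0 0 0.5 4.6 0 0; 0 0 0 0.7 6.9 0 0;0 0 0 1 9.2 0 0; 0 0 0 1.2 11.5 0 0'; python3 -m jog '0 0 0 0 0 0 0; 0 0 0 0 0 0 0'; python3 - <<'E'
from h import *
p=wlook(["mill_seat","brush_foot"],"w5.png");print(env.state()["ee_pos"],env.state()["gripper_width"])
np.save("p5.npy",p,allow_pickle=True)
u=proj(p,[627,41,131]);print(u)
x,y=int(u[0])-130,max(0,int(u[1])-120);im=cv2.imread("pics/w5.png")[y:y+220,x:x+266];print(x,y)
cv2.imwrite("pics/w5c.png",cv2.resize(im,None,fx=3,fy=3,interpolation=2)[:600,:800])
E
```

```text
time_s: 6.92
ee_pos: [521.3, 11.6, 320.8]
ee_rot: [180.0, -0.0, 14.6]
force: [0.6, -0.6, -0.5]
gripper_width: 17.6
time_s: 7.18
ee_pos: [521.2, 9.5, 320.7]
ee_rot: [180.0, 0.0, 14.7]
force: [-0.2, -1.2, -0.6]
gripper_width: 17.0
mill_seat [([210, 36, 139, 112], 0.92)]
brush_foot [([262, 174, 36, 139], 0.58), ([466, 113, 50, 33], 0.23)]
[521.1969835    8.4350289  320.72096278] 17.068718040407624
[275.49779021  86.74368544]
145 0
```

View pics/w5c.png

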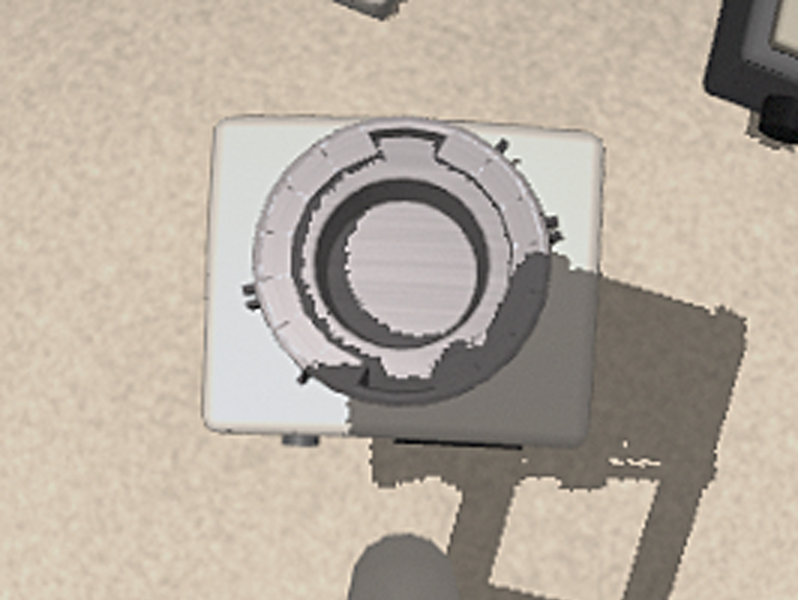

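```bash
python3 - <<'E'
from h import *
p=np.load("p5.npy",allow_pickle=True).item()
P=lambda u,v,z:plane(p,(u/3+145,v/3),z)[:2]
for q in((402,261,131),(402,264,115),(252,261,131),(552,261,131),(402,117,131),(402,405,131)):print(q,P(*q).round(1))
an=lambda a,b:np.degrees(np.arctan2(*(a-b)[::-1]))
for z in(131,125):
  a,b=P(502,146,z),P(305,377,z);print("rib",a,b,(a+b)/2,an(a,b),an(a,b)+37.24)
  a,b=P(553,230,z),P(250,297,z);print("pair",(a+b)/2,an(a,b)+74.5)
a,b=P(408.5,136,131),P(399,378,131);print("slot",(a+b)/2,an(a,b))
a,b=P(205,432,50),P(590,447,50);print("housing front edge yaw",an(a,b)-90, "back",an(P(217,118,50),P(603,133,50))-90)
E
```

```text
(402, 261, 131) [627.7  37.2]
(402, 264, 115) [627.9  37.3]
(252, 261, 131) [614.8  90.6]
(552, 261, 131) [642.6 -15.6]
(402, 117, 131) [680.7  51.2]
(402, 405, 131) [576.   23.7]
rib [679.6497523   13.18342335] [577.31657343  60.88381679] [628.48316287  37.03362007] -24.99155965740218 12.24844034259782
pair [627.76985264  37.52936489] 11.975889242380369
rib [681.02688321  12.92421402] [576.99310841  61.4173034 ] [629.00999581  37.17075871] -24.99155965740217 12.248440342597831
pair [628.28483163  37.67474194] 11.975889242380354
slot [629.79847233  37.13882295] 12.5229002324037
housing front edge yaw 12.409413226754367 back 12.463479751494788
```

```bash
python3 -m jog '0 0 0 2.1 0.55 0 0; 0 0 0 4.28 1.11 0 0; 0 0 0 4.28 1.11 0 0; 0 0 0 4.28 1.11 0 0' && python3 - <<'E'
from h import *
s=env.state();print(s["ee_pos"],s["force"])
S,D=cam("scene"),cam("side")
for n,p in(("scene",S),("side",D)):
  im=grab_frame(n)[...,::-1];cv2.imwrite(f"pics/{n}2.png",im)
  d=spotter.trace("brush_center",n)
  for e in d[:2]:
    ys,xs=np.nonzero(e["region"]);print(n,e["conf"],e["box"],"low",xs[ys>=ys.max()-1].mean(),ys.max())
  print("pred foot",proj(p,[628,37.3,183]),"top",proj(p,[628,37.3,373]),"head top",proj(p,[628,37.3,229]))
a=cv2.imread("pics/scene2.png")[140:290,190:310];b=cv2.imread("pics/side2.png")[115:265,190:310]
cv2.imwrite("pics/s2.png",cv2.resize(np.hstack([a,b]),None,fx=3.3,fy=3.3,interpolation=2))
E
```

```text
time_s: 7.82
ee_pos: [627.8, 36.3, 320.2]
ee_rot: [-180.0, 0.1, 14.6]
force: [-0.8, -0.5, -0.8]
gripper_width: 17.3
[627.80059394  36.27230673 320.23869769] [-0.83216005 -0.51206502 -0.81691146]
scene 0.74 [233.3, 182.9, 17.4, 34.9] low 242.7058823529412 215
scene 0.26 [264.5, 339.5, 39.0, 40.7] low 289.0 380
pred foot [244.02477802 209.3810027 ] top [237.93837537 159.15520724] head top [242.7033698 198.4765682]
side 0.83 [239.6, 128.1, 11.7, 50.6] low 245.8 176
pred foot [246.62670771 175.24980557] top [242.31277314 105.5666798 ] head top [245.66040162 159.64103178]
```

View pics/s2.png

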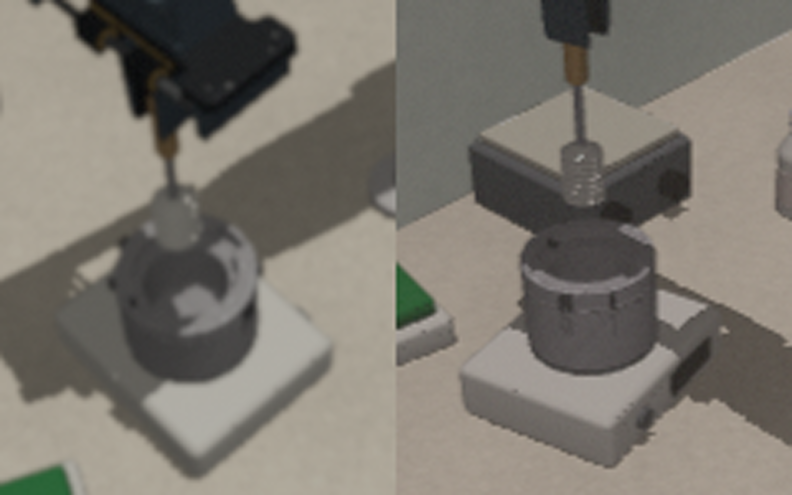

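```bash
python3 -m jog '0 0 0 0 0 -1.5 0; 0 0 0 0 0 -3 0; 0 0 0 0 0 -4 0; 0 0 0 0 0 -4.7 0; 0 0 0 0 0 -4.7 0';python3 -m jog '0 0 0 0 0 0 0; 0 0 0 0 0 1.5 0; 0 0 0 0 0 2.8 0; 0 0 0 0 0 2.8 0'; python3 -m jog '0 0 0 0 0 -1.2 0; 0 0 0 0 0 -2.2 0; 0 0 0 0 0 -2.8 0; 0 0 0 0 0 -2.8 0;0 0 0 0 0 -2.8 0'
```

```text
time_s: 8.65
ee_pos: [626.9, 37.3, 202.6]
ee_rot: [-180.0, 0.1, 14.6]
force: [0.4, 0.4, 0.3]
gripper_width: 17.1
time_s: 9.15
ee_pos: [629.9, 37.5, 277.8]
ee_rot: [179.9, -0.5, 14.7]
force: [0.4, 0.2, -1.2]
gripper_width: 17.5
time_s: 9.78
ee_pos: [628.9, 37.5, 204.2]
ee_rot: [180.0, -0.1, 14.7]
force: [0.8, 0.2, -1.3]
gripper_width: 17.4
```

```bash
python3 -m jog '0 0 0 0 0 -0.1 0; 0 0 0 0 0 -0.1 0; 0 0 0 0 0 1.4 0; 0 0 0 0 0 2.8 0; 0 0 0 0 0 2.8 0';python3 -m jog '0 0 0 0 0 -1.2 0; 0 0 0 0 0 -2.2 0; 0 0 0 0 0 -2.9 0; 0 0 0 0 0 -2.9 0;0 0 0 0 0 -2.9 0'; python3 -m jog '0 0 0 0 0 0 0; 0 0 0 0 0 1.2 0; 0 0 0 0 0 2.8 0; 0 0 0 0 0 4.8 0; 0 0 0 0 0 4.8 0'
```

```text
time_s: 10.4
ee_pos: [629.8, 37.6, 276.8]
ee_rot: [179.9, -0.4, 14.7]
force: [0.6, -0.8, -1.7]
gripper_width: 17.7
time_s: 11.02
ee_pos: [627.9, 37.4, 200.1]
ee_rot: [-180.0, 0.1, 14.7]
force: [-0.1, -0.0, -0.1]
gripper_width: 17.4
time_s: 11.65
ee_pos: [630.1, 37.6, 326.0]
ee_rot: [179.9, -0.6, 14.7]
force: [-0.0, 0.6, -0.9]
gripper_width: 17.5
```

```bash
python3 -m jog '0 0 0 -0.9 -2.2 0 0; 0 0 0 -1.8 -4.4 0 0; 0 0 0 -2.8 -6.6 0 0; 0 0 0 -3.8 -8.8 0 0; 0 0 0 -4.7 -11 0 0'; python3 -m jog '0 0 0 -0.78 -1.61 0 0; 0 0 0 -0.78 -1.61 0 0; 0 0 0 -0.78 -1.61 -1.5 0; 0 0 0 -0.78 -1.61 -3.5 0; 0 0 0 -0.78 -1.61 -4 0'; python3 - <<'E'
from h import *
s=env.state();print(s["ee_pos"],s["force"])
p=cam("wrist");im=grab_frame("wrist");cv2.imwrite("pics/w6.png",cv2.resize(im[130:330,180:400,::-1],None,fx=3,fy=3,interpolation=2))
E
```

```text
time_s: 12.28
ee_pos: [509.2, -238.9, 319.7]
ee_rot: [-180.0, 0.1, 14.7]
force: [0.5, -0.6, -0.2]
gripper_width: 17.2
time_s: 12.9
ee_pos: [489.6, -275.6, 217.1]
ee_rot: [-179.7, 0.3, 14.7]
force: [-0.2, 0.5, -0.4]
gripper_width: 17.4
[ 489.61266304 -275.61409404  217.12855679] [-0.17736501  0.47060862 -0.44303947]
```

View pics/w6.png

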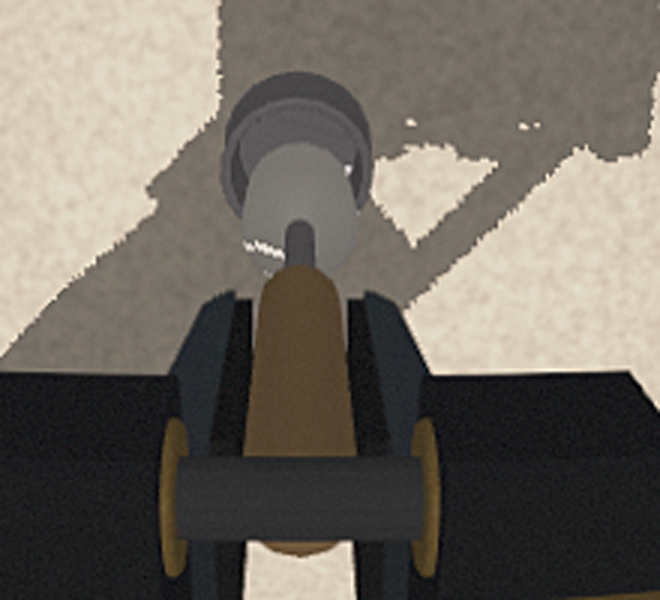

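```bash
python3 -m jog '0 0 0 0 0 -1.2 0; 0 0 0 0 0 -2.3 0; 0 0 0 0 0 -2.9 0; 0 0 0 0 0 -2.97 0; 0 0 0 0 0 -2.97 0'; python3 - <<'E'
from h import *
s=env.state();print(s["ee_pos"],s["force"])
p=cam("wrist");im=grab_frame("wrist");cv2.imwrite("pics/w7.png",cv2.resize(im[130:330,180:400,::-1],None,fx=3,fy=3,interpolation=2))
E
```

```text
time_s: 13.58
ee_pos: [498.2, -278.0, 160.2]
ee_rot: [179.4, -1.1, 14.6]
force: [-5.3, 10.7, 50.7]
gripper_width: 17.2
[ 498.17117159 -277.96389384  160.20751425] [-5.27081955 10.69660635 50.70941726]
```

View pics/w7.png

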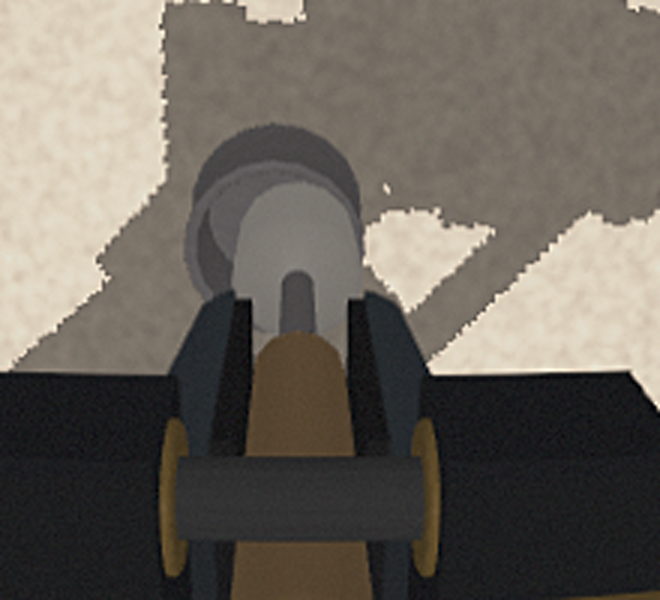

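```bash
python3 -m jog '0 0 0 0 0 2 0; 0 0 0 0 0 4 0; 0 0 0 0 0 4 0; 0 0 0 0 0 4 0'; cat >> h.py <<'E'
from scipy.optimize import least_squares
def pose_at(pos,rpy):
    """wrist camera params for a given tool pose, from the present rigid offset"""
    from scipy.spatial.transform import Rotation as Ro
    p=cam("wrist");s=env.state();R=cv2.Rodrigues(np.array(p["rvec"]))[0];t=np.array(p["tvec"]).ravel()
    T=Ro.from_euler("xyz",s["ee_rot"],degrees=True).as_matrix();Rc=R@T;tc=R@np.array(s["ee_pos"])+t
    T2=Ro.from_euler("xyz",rpy,degrees=True).as_matrix();R2=Rc@T2.T
    p["rvec"]=cv2.Rodrigues(R2)[0].ravel();p["tvec"]=tc-R2@np.array(pos,float);return p
def circ(p,x,y,z,r):
    a=np.linspace(0,2*np.pi,180);return np.array([proj(p,[x+r*np.cos(t),y+r*np.sin(t),z]) for t in a])
def fitc(obs,z,r,x0):
    """obs: (p,left,right,top) full-image pixels"""
    def f(v):
        e=[]
        for p,l,ri,t in obs:
            c=circ(p,v[0],v[1],z,r);e+=[c[:,0].min()-l,c[:,0].max()-ri,c[:,1].min()-t]
        return e
    q=least_squares(f,x0);return q.x,np.round(q.fun,1)
E
python3 - <<'E'
from h import *
o3=(pose_at([491.2,-277.8,145.7],[180,0,14.7]),180+190/3,180+378/3,150+82/3)
o6=(pose_at([489.61,-275.61,217.13],[-179.7,.3,14.7]),180+221/3,180+373/3,130+98/3)
o7=(pose_at([498.17,-277.96,160.2],[179.4,-1.1,14.6]),180+185/3,180+362/3,130+160/3)
for r in(27,30):
  for o in((o3,),(o6,),(o7,),(o3,o6,o7)):print(r,fitc(o,63,r,[491,-278]))
p=cam("wrist");im=grab_frame("wrist");cv2.imwrite("pics/w8.png",im[...,::-1]);s=env.state();print(s["ee_pos"],s["force"],s["gripper_width"])
for q in("stand_in","brush_center"):
  for d in spotter.trace(q,"wrist")[:1]:
    ys,xs=np.nonzero(d["region"]);print(q,d["conf"],xs.min(),xs.max(),ys.min(),ys.max());
    if q=="stand_in":print(fitc([(p,xs.min(),xs.max()+1,ys.min())],60,28.5,[491,-278]))
for n in("scene","side"):
  P=cam(n);grab_frame(n)
  for d in spotter.trace("brush_center",n)[:2]:
    ys,xs=np.nonzero(d["region"]);print(n,d["conf"],d["box"],"low",xs[ys>=ys.max()-1].mean(),ys.max())
  for f in(105,125,145):print(f,proj(P,[491,-278,f]).round(1))
E
```

```text
time_s: 14.12
ee_pos: [491.6, -277.5, 247.2]
ee_rot: [179.9, -0.1, 14.7]
force: [0.4, -0.4, -1.4]
gripper_width: 17.5
27 (array([ 492.52457373, -273.93117417]), array([-1.7,  1.7,  0.1]))
27 (array([ 492.26194036, -274.105666  ]), array([-0.9,  0.9,  0. ]))
27 (array([ 493.00187434, -273.46350355]), array([-1.6,  1.6,  0.1]))
27 (array([ 492.62752138, -273.80942136]), array([-1.8,  1.6, -0.1, -1.1,  0.7, -0.4, -1.3,  1.9,  0.6]))
30 (array([ 489.43057657, -274.71236163]), array([-5.2,  5.2,  0.3]))
30 (array([ 489.2299606 , -274.89488035]), array([-3.8,  3.8,  0.2]))
30 (array([ 489.9192808 , -274.22613053]), array([-5. ,  5. ,  0.3]))
30 (array([ 489.55311282, -274.58626195]), array([-5.3,  5.1,  0.1, -4. ,  3.6, -0.2, -4.7,  5.2,  0.8]))
[ 491.07576743 -277.2985064   246.04858519] [ 0.44657234 -0.17891006 -0.0747044 ] 17.24542859000957
stand_in 0.7 0 145 0 92
(array([637.94095595,  24.00460634]), array([ 59.4, -51.3,   0.3]))
brush_center 0.9 256 304 189 336
scene 0.62 [222.9, 98.8, 21.9, 25.5] low 234.8 123
scene 0.27 [198.9, 94.9, 18.2, 22.9] low 208.1764705882353 115
105 [234.7 128.3]
125 [234.2 123.6]
145 [233.6 118.7]
side 0.62 [353.7, 131.1, 14.4, 35.1] low 361.6923076923077 164
105 [357.7 172.1]
125 [358.4 166.2]
145 [359.  160.2]
```

```bash
python3 - <<'E'
from h import *
w=cv2.imread("pics/w8.png")[140:340,180:380]
a=grab_frame("scene")[80:170,195:285,::-1];b=grab_frame("side")[100:215,300:415,::-1]
f=lambda i:cv2.resize(i,(400,400),interpolation=2)
w=cv2.resize(w,(400,400));o=np.hstack([f(a),f(b)]);o=cv2.resize(o,(800,400))
o=np.vstack([o,np.zeros((200,800,3),np.uint8)]);o[400:600,:200]=cv2.resize(w,(200,200))
cv2.imwrite("pics/v10.png",o)
E
```

```text
(no output)
```

View pics/v10.png

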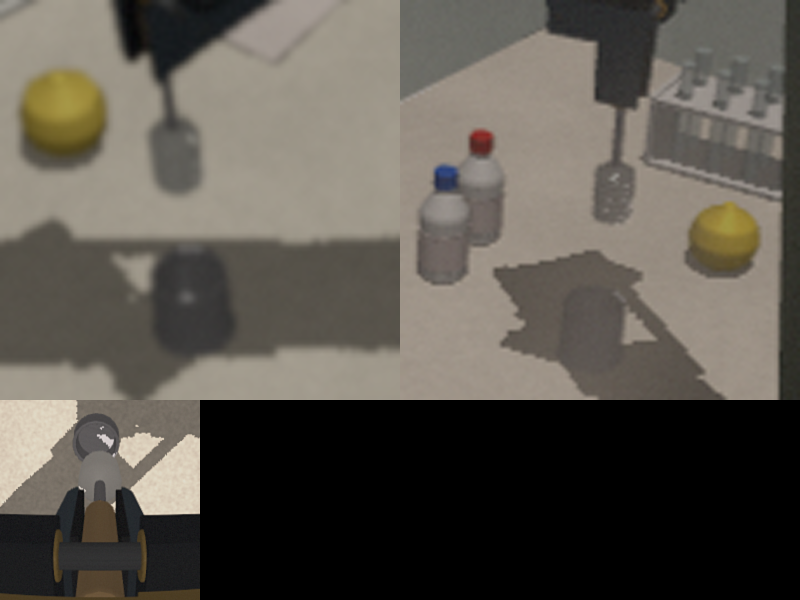

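```bash
python3 -m jog '0 0 0 0.07 0.16 -1 0; 0 0 0 0.07 0.16 -2 0; 0 0 0 0.07 0.16 -2 0; 0 0 0 0.07 0.16 -2.4 0; 0 0 0 0.07 0.16 -2.8 0';python3 -m jog '0 0 0 0 0 -0.2 0; 0 0 0 0 0 -0.4 0; 0 0 0 0 0 -0.6 0'
```

```text
time_s: 15.2
ee_pos: [493.4, -274.1, 176.8]
ee_rot: [179.9, -0.1, 14.7]
force: [0.6, 0.7, -0.7]
gripper_width: 17.0
time_s: 15.58
ee_pos: [493.1, -273.9, 161.4]
ee_rot: [180.0, -0.0, 14.7]
force: [0.1, 0.7, -0.5]
gripper_width: 17.4
```

Foot is now below the rim with no force; continue in small steps.

```bash
python3 -m jog '0 0 0 0 0 -0.3 0; 0 0 0 0 0 -0.6 0; 0 0 0 0 0 -0.8 0; 0 0 0 0 0 -0.8 0'; python3 -m jog '0 0 0 0 0 -0.2 0; 0 0 0 0 0 -0.35 0; 0 0 0 0 0 -0.35 0'
```

```text
time_s: 16.08
ee_pos: [492.7, -273.6, 140.9]
ee_rot: [-180.0, 0.0, 14.7]
force: [-0.8, -0.7, -1.2]
gripper_width: 17.6
time_s: 16.45
ee_pos: [492.8, -273.6, 132.3]
ee_rot: [-180.0, 0.0, 14.7]
force: [0.0, -0.3, -0.5]
gripper_width: 17.5
```

```bash
python3 -m jog '0 0 0 0 0 -0.1 0; 0 0 0 0 0 -0.2 0; 0 0 0 0 0 -0.2 0'; python3 -m jog '0 0 0 0 0 -0.1 0; 0 0 0 0 0 -0.15 0; 0 0 0 0 0 -0.15 0'; python3 - <<'E'
from h import *
for n in("scene","side"):
  P=cam(n);grab_frame(n)
  for d in spotter.trace("brush_center",n)[:2]:print(n,d["conf"],d["box"])
E
```

```text
time_s: 16.82
ee_pos: [492.8, -273.7, 127.5]
ee_rot: [-180.0, 0.0, 14.7]
force: [0.8, -0.8, 0.1]
gripper_width: 17.3
time_s: 17.2
ee_pos: [492.9, -273.7, 123.8]
ee_rot: [-180.0, 0.0, 14.7]
force: [0.0, -0.3, -0.3]
gripper_width: 17.3
scene 0.59 [232.0, 135.3, 11.8, 11.7]
side 0.45 [348.5, 168.9, 12.0, 25.0]
```

```bash
python3 -m jog '0 0 0 0 0 -0.06 0; 0 0 0 0 0 -0.06 0; 0 0 0 0 0 -0.06 0';python3 -m jog '0 0 0 0 0 -0.06 0; 0 0 0 0 0 -0.06 0; 0 0 0 0 0 -0.06 0'; python3 -m jog '0 0 0 0 0 -0.06 0; 0 0 0 0 0 -0.06 0; 0 0 0 0 0 -0.06 0'
```

```text
time_s: 17.77
ee_pos: [493.0, -273.8, 122.5]
ee_rot: [180.0, 0.0, 14.7]
force: [0.7, -0.1, -0.9]
gripper_width: 17.3
time_s: 18.15
ee_pos: [493.0, -273.8, 120.9]
ee_rot: [180.0, 0.0, 14.7]
force: [0.7, -0.3, -1.0]
gripper_width: 17.3
time_s: 18.52
ee_pos: [493.0, -273.8, 119.5]
ee_rot: [180.0, 0.0, 14.7]
force: [0.1, 0.2, -0.3]
gripper_width: 17.3
```

```bash
for i in 1 2 3; do python3 -m jog '0 0 0 0 0 -0.08 0; 0 0 0 0 0 -0.08 0' | grep -E "pos|force"; done
```

```text
ee_pos: [492.9, -273.7, 117.3]
force: [-0.1, -0.3, -1.2]
ee_pos: [492.9, -273.7, 115.3]
force: [-1.2, -1.0, -1.2]
ee_pos: [493.2, -273.9, 114.6]
force: [-1.9, 0.2, 5.5]
```

```bash
python3 -m jog '0 0 0 0 0 0.05 0; 0 0 0 0 0 0.05 0.4; 0 0 0 0 0 0.05 0.5; 0 0 0 0 0 0.05 0.5; 0 0 0 0 0 0.05 0.5'; python3 -m jog '0 0 0 0 0 0.05 0.5; 0 0 0 0 0 1 0.6; 0 0 0 0 0 3 0.8; 0 0 0 0 0 5 1; 0 0 0 0 0 6 1';  python3 - <<'E'
from h import *
p=cam("wrist");w=grab_frame("wrist")[100:340,160:400,::-1]
a=grab_frame("scene")[80:170,195:285,::-1];b=grab_frame("side")[100:215,300:415,::-1]
f=lambda i:cv2.resize(i,(400,400),interpolation=2)
o=np.zeros((600,800,3),np.uint8);o[:400,:400]=f(a);o[:400,400:]=f(b);o[400:,:200]=cv2.resize(w,(200,200));cv2.imwrite("pics/v11.png",o)
for n in("scene","side"):
  P=cam(n);
  for d in spotter.trace("brush_center",n)[:2]:
    ys,xs=np.nonzero(d["region"]);print(n,d["conf"],d["box"],"top",xs[ys<=ys.min()+1].mean(),ys.min(),"low",xs[ys>=ys.max()-1].mean(),ys.max())
  print(proj(P,[493,-274,198]),proj(P,[493,-274,63]))
E
```

```text
time_s: 19.9
ee_pos: [493.0, -273.8, 114.7]
ee_rot: [180.0, 0.0, 14.7]
force: [-0.3, -0.3, 0.1]
gripper_width: 45.9
time_s: 20.52
ee_pos: [493.9, -274.2, 268.1]
ee_rot: [179.8, -0.2, 14.7]
force: [0.0, -0.9, -1.3]
gripper_width: 81.9
scene 0.69 [228.6, 106.1, 17.7, 41.5] top 233.14285714285714 105 low 236.8 147
scene 0.39 [169.3, 149.2, 20.6, 31.1] top 175.5 147 low 181.0 179
[232.02661342 106.41998777] [235.94394428 139.04357063]
side 0.69 [352.2, 143.0, 12.5, 49.7] top 361.0 143 low 357.0 190
[359.37268633 144.0714303 ] [355.11352959 184.38937631]
```

```bash
python3 -m jog '0 0 0 -0.3 2.4 0 1; 0 0 0 -0.7 4.8 0 1; 0 0 0 -1.1 7.2 0 1; 0 0 0 -1.5 9.6 0 1; 0 0 0 -1.9 12 0 1'; python3 -m jog '0 0 0 -0.4 2.4 0 1; 0 0 0 -0.8 4.8 0 1; 0 0 0 -1.2 7.2 0 1; 0 0 0 -1.6 9.6 0 1; 0 0 0 -1.9 11 0 1'; python3 -m jog '0 0 0 0 0 0 1; 0 0 0 0 0 0 1'; python3 - <<'E'
from h import *
p=wlook(["lid_center"],"w9.png");np.save("p9.npy",p,allow_pickle=True);print(env.state()["ee_pos"])
u=proj(p,[469,319,10]).round();print(u)
d=spotter.trace("lid_center","wrist")
if d:
  d=d[0];x,y,w,h=map(int,d["box"]);print(d["conf"],d["box"]);
  x0,y0=max(0,x-15),max(0,y-15);im=cv2.imread("pics/w9.png")[y0:y+h+15,x0:x+w+15];print(x0,y0,im.shape)
  cv2.imwrite("pics/v12.png",cv2.resize(im,None,fx=5,fy=5,interpolation=2)[:600,:800])
E
```

```text
time_s: 21.4
ee_pos: [444.0, 28.0, 262.9]
ee_rot: [-180.0, 0.2, 14.6]
force: [0.4, 0.4, 0.7]
gripper_width: 91.5
time_s: 22.02
ee_pos: [396.4, 303.3, 262.5]
ee_rot: [179.9, 0.2, 14.8]
force: [0.2, -0.3, 0.6]
gripper_width: 91.3
time_s: 22.28
ee_pos: [397.5, 300.4, 263.4]
ee_rot: [179.9, 0.2, 14.7]
force: [0.1, 0.7, 0.5]
gripper_width: 91.2
lid_center [([255, 89, 52, 66], 0.96)]
[397.99066667 300.04834967 264.09676378]
[279. 119.]
0.74 [255.8, 87.7, 51.3, 67.9]
240 72 (97, 81, 3)
```

View pics/v12.png

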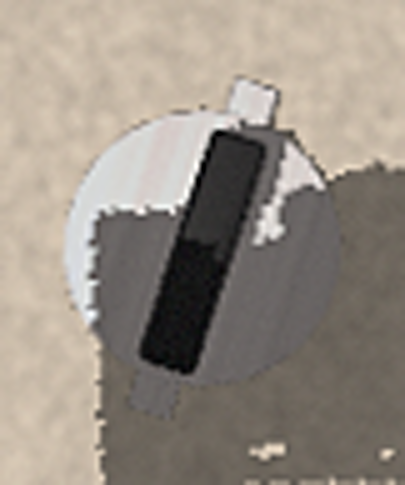

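```bash
python3 - <<'E'
from h import *
p=np.load("p9.npy",allow_pickle=True).item()
P=lambda u,v,z:plane(p,(u/5+240,v/5+72),z)[:2]
an=lambda a,b:np.degrees(np.arctan2(*(a-b)[::-1]))
print("disc",P(202,247,8),"d",np.linalg.norm(P(64,247,8)-P(340,247,8)),np.linalg.norm(P(202,110,8)-P(202,384,8)))
a,b=P(240,137,53),P(169,364,53);print("grip",(a+b)/2,an(a,b),np.linalg.norm(a-b))
a,b=P(258,80,5),P(152,414,5);print("lugs",(a+b)/2,an(a,b),np.linalg.norm(a-b))
s=env.state();print(s["ee_pos"],s["qpos"].round(1))
E
```

```text
disc [465.81760056 316.06667922] d 71.74987013030615 72.07566556844813
grip [465.94068297 315.75658823] -2.4681755667277483 55.88335958816038
lugs [465.88398365 315.40987899] -2.7013796027063255 92.87441072180162
[398.12338448 300.07742269 264.3840813 ] [ 35.7   9.7  94.1  -0.   76.3 111.1]
```

```bash
python3 -m jog '0 0 -1.7 1.4 0.3 0 1; 0 0 -3.46 2.72 0.63 0 1; 0 0 -3.46 2.72 0.63 -2.4 1; 0 0 -3.46 2.72 0.63 -4.8 1; 0 0 -3.46 2.72 0.63 -7 1'; python3 -m jog '0 0 0 0 0 0 1; 0 0 0 0 0 0 1';python3 - <<'E'
from h import *
p=cam("wrist");im=grab_frame("wrist");print(env.state()["ee_pos"],env.state()["ee_rot"])
d=spotter.trace("lid_center","wrist")
print([(e["conf"],e["box"]) for e in d[:2]])
cv2.imwrite("pics/v13.png",im[...,::-1])
# expected
for X in([465.9,315.8,53],[465.9,315.8,8]):print(proj(p,X))
R=np.radians(-2.6)
for s in(-1,1):print("lug",proj(p,[465.9+s*46*np.cos(R),315.8+s*46*np.sin(R),6]))
# dark grip mask near expected
g=cv2.cvtColor(im,cv2.COLOR_RGB2GRAY)
m=(d[0]["region"]&(g<60)) if d else None
if d:
  ys,xs=np.nonzero(m);print("dark cols",xs.min(),xs.max(),xs.mean(),"rows",ys.min(),ys.max())
E
```

```text
time_s: 23.05
ee_pos: [466.2, 315.7, 88.0]
ee_rot: [180.0, -0.0, -2.8]
force: [0.3, -0.0, -1.2]
gripper_width: 91.1
time_s: 23.3
ee_pos: [467.6, 317.4, 91.8]
ee_rot: [-179.9, -0.2, -2.7]
force: [0.6, -0.5, 0.7]
gripper_width: 91.3
[467.94710034 317.79062551  92.52303475] [-179.82687194   -0.25043568   -2.68170968]
[(0.59, [238.1, 159.1, 85.7, 113.4])]
[281.11194389 234.03014482]
[280.96167556 214.72411034]
lug [280.94505583 264.13825369]
lug [280.94049244 158.66789023]
dark cols 270 290 280.09615384615387 rows 181 269
```

```bash
python3 -m jog '0 0 0 0 0 -1 1; 0 0 0 0 0 -2 1; 0 0 0 0 0 -2.6 1; 0 0 0 0 0 -2.9 1; 0 0 0 0 0 -2.9 0.5'; python3 -m jog '0 0 0 0 0 0 0.3; 0 0 0 0 0 0 0; 0 0 0 0 0 0 0; 0 0 0 0 0 0 0;0 0 0 0 0 0 0' 55;  python3 -m jog '0 0 0 0 0 0 0; 0 0 0 0 0 0 0; 0 0 0 0 0 0 0; 0 0 0 0 0 0 0'
```

```text
time_s: 24.02
ee_pos: [466.3, 317.2, 17.6]
ee_rot: [-180.0, -0.0, -2.6]
force: [-0.6, -0.6, 0.6]
gripper_width: 84.3
time_s: 24.65
ee_pos: [466.0, 317.0, 17.2]
ee_rot: [180.0, 0.0, -2.6]
force: [-0.8, 0.4, -0.3]
gripper_width: 34.2
time_s: 25.15
ee_pos: [466.0, 317.0, 17.2]
ee_rot: [180.0, 0.0, -2.6]
force: [-0.5, -0.3, 0.5]
gripper_width: 13.7
```

```bash
python3 -m jog '0 0 0 0 0 1 0; 0 0 0 0 0 3 0; 0 0 0 0 0 5.4 0; 0 0 0 0 0 7.6 0; 0 0 0 0 0 8 0'; python3 -m jog '0 0 0.6 1.2 -2.1 0 0; 0 0 1.2 2.4 -4.2 0 0; 0 0 1.8 3.6 -6.3 0 0; 0 0 2.4 4.8 -8.4 0 0; 0 0 2.98 6 -10.4 0 0'; python3 -m jog '0 0 0 0.48 -0.78 0 0; 0 0 0 0.48 -0.78 0 0; 0 0 0 0.48 -0.78 0 0'; python3 - <<'E'
from h import *
p=cam("wrist");im=grab_frame("wrist");s=env.state();print(s["ee_pos"],s["ee_rot"],s["gripper_width"],s["force"])
cv2.imwrite("pics/w14.png",im[...,::-1])
T=s["ee_pos"];print("collar c",proj(p,[628,37.4,131]),"lid c",proj(p,[T[0],T[1],T[2]-9]))
for q in("lid_center","mill_seat"):
  for d in spotter.trace(q,"wrist")[:1]:print(q,d["conf"],d["box"])
c=circ(p,628,37.4,131,55);print("pred collar",c.min(0),c.max(0))
c=circ(p,T[0],T[1],T[2]-9,36.5);print("pred disc",c.min(0),c.max(0))
E
```

```text
time_s: 25.78
ee_pos: [467.6, 318.0, 221.4]
ee_rot: [-179.7, -0.4, -2.6]
force: [0.1, -0.3, -1.9]
gripper_width: 13.6
time_s: 26.4
ee_pos: [615.8, 55.1, 215.3]
ee_rot: [-180.0, 0.2, 12.3]
force: [-0.6, -0.4, -2.0]
gripper_width: 13.6
time_s: 26.78
ee_pos: [627.0, 38.8, 216.5]
ee_rot: [-179.9, 0.1, 12.3]
force: [0.3, 1.4, -2.1]
gripper_width: 13.8
[627.04708422  39.05219553 216.82309007] [-1.79950732e+02  7.14695175e-02  1.23435510e+01] 13.522638877570538 [ 0.13401015  0.19003611 -1.42812873]
collar c [280.80509626 210.73498691] lid c [278.09283821 248.60223887]
lid_center 0.59 [438.4, 298.7, 31.7, 38.7]
mill_seat 0.58 [193.3, 117.1, 171.9, 131.7]
pred collar [214.88853058 143.83038062] [346.66201087 270.31466232]
pred disc [218.02835269 189.32454072] [338.26698247 299.834528  ]
```

```bash
python3 -m jog '0 0 0 0.04 -0.06 -1 0; 0 0 0 0.04 -0.06 -2 0; 0 0 0 0.04 -0.06 -2.4 0; 0 0 0 0.04 -0.06 -2.4 0; 0 0 0 0.04 -0.06 -2.4 0'; python3 - <<'E'
from h import *
p=cam("wrist");im=grab_frame("wrist");s=env.state();print(s["ee_pos"],s["ee_rot"],s["force"])
np.save("p15.npy",p,allow_pickle=True)
T=s["ee_pos"];a=np.radians(12.3);u=np.array([np.cos(a),np.sin(a),0])
for nm,X in(("lug tip",np.array([T[0],T[1],T[2]-11.2])+46*u),("slot out +x",np.array([628,37.4,131])+49.5*u),("slot outer rim",np.array([628,37.4,131])+55*u)):print(nm,proj(p,X).round(1))
c=circ(p,628,37.4,131,55);print("pred collar",c.min(0),c.max(0))
c=circ(p,T[0],T[1],T[2]-9.2,36.5);print("pred disc",c.min(0),c.max(0))
im=im[130:290,180:380,::-1];cv2.imwrite("pics/v15.png",cv2.resize(im,(750,600),interpolation=2))
E
```

```text
time_s: 27.55
ee_pos: [629.7, 36.3, 158.5]
ee_rot: [180.0, -0.1, 12.3]
force: [1.0, 0.1, -0.9]
gripper_width: 13.4
[629.71035486  36.19360441 158.51094734] [ 1.79972522e+02 -1.36967920e-01  1.22676465e+01] [ 0.10658933 -0.16381794 -1.9674597 ]
lug tip [278.6 172.3]
slot out +x [276.1 164.5]
slot outer rim [276.1 155.7]
pred collar [194.35188265 155.65893156] [358.69586862 309.32827153]
pred disc [218.69201165 189.33618116] [338.62295324 299.75903056]
```

View pics/v15.png

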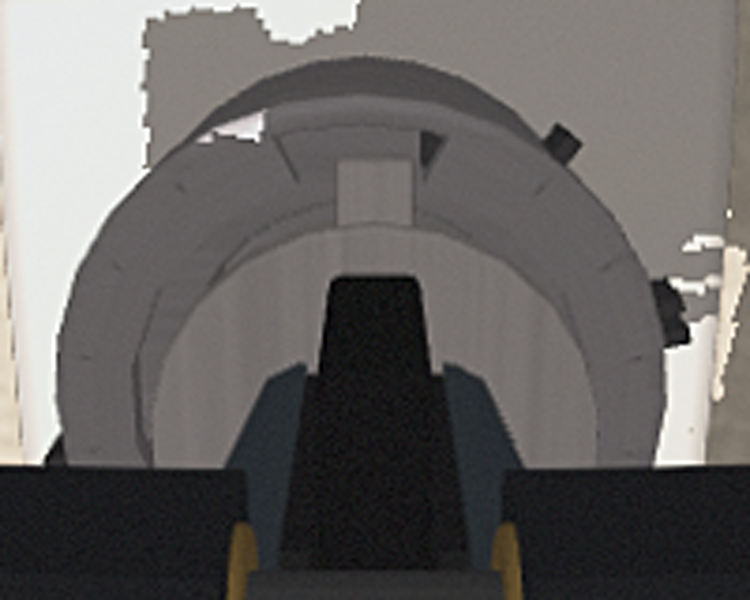

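```bash
python3 -m jog '0 0 0 -0.07 0.065 0 0; 0 0 0 -0.07 0.065 0 0; 0 0 0 -0.07 0.065 -0.2 0; 0 0 0 -0.07 0.065 -0.3 0; 0 0 0 -0.07 0.065 -0.3 0'; python3 -m jog '0 0 0 0 0 -0.15 0; 0 0 0 0 0 -0.3 0; 0 0 0 0 0 -0.3 0'
```

```text
time_s: 28.22
ee_pos: [627.0, 37.6, 149.2]
ee_rot: [-180.0, 0.1, 12.3]
force: [-0.1, -0.6, -1.7]
gripper_width: 13.6
time_s: 28.6
ee_pos: [626.9, 37.6, 141.7]
ee_rot: [-180.0, 0.1, 12.3]
force: [0.7, 0.6, -1.3]
gripper_width: 13.6
```

```bash
python3 -m jog '0 0 0 0.03 0 -0.1 0; 0 0 0 0.03 0 -0.2 0; 0 0 0 0.03 0 -0.3 0; 0 0 0 0.03 0 -0.3 0'; python3 -m jog '0 0 0 0 0 -0.1 0; 0 0 0 0 0 -0.1 0'; python3 -m jog '0 0 0 0 0 -0.06 0; 0 0 0 0 0 -0.06 0'
```

```text
time_s: 29.1
ee_pos: [627.8, 37.6, 134.4]
ee_rot: [180.0, 0.0, 12.3]
force: [0.8, -0.1, -2.3]
gripper_width: 13.3
time_s: 29.35
ee_pos: [628.0, 37.6, 132.3]
ee_rot: [180.0, -0.0, 12.3]
force: [-0.0, -0.4, -2.1]
gripper_width: 13.6
time_s: 29.6
ee_pos: [628.0, 37.6, 132.2]
ee_rot: [180.0, -0.1, 12.3]
force: [-1.1, -0.8, 5.5]
gripper_width: 13.9
```

```bash
python3 -m jog '0 0 -1 0 0 0 0; 0 0 -2 0 0 0 0; 0 0 -3 0 0 0 0; 0 0 -3.5 0 0 0 0; 0 0 -3.5 0 0 0 0'; python3 - <<'E'
from h import *
s=env.state();print(s["torque"],s["force"])
E
python3 -m jog '0 0 -1 0 0 0 0; 0 0 -2 0 0 0 0; 0 0 -3 0 0 0 0; 0 0 -3.5 0 0 0 0; 0 0 -3.5 0 0 0 0'; python3 - <<'E'
from h import *
s=env.state();print(s["torque"],s["force"])
E
```

```text
time_s: 30.22
ee_pos: [628.2, 37.8, 132.2]
ee_rot: [-180.0, -0.1, -5.2]
force: [-1.2, 0.2, 5.7]
gripper_width: 13.5
[0.07730026 0.46926309 0.10034163] [-1.1918663   0.20503352  5.68928959]
time_s: 30.85
ee_pos: [628.5, 38.5, 132.3]
ee_rot: [-179.9, -0.1, -22.7]
force: [-1.4, 0.9, 5.2]
gripper_width: 13.6
[0.36955221 0.35582131 0.14488116] [-1.37875888  0.9498534   5.17547122]
```

```bash
python3 -m jog '0 0 -0.45 0 0 0 0; 0 0 -0.45 0 0 0 0; 0 0 -0.45 0 0 0 0'; python3 - <<'E'
from h import *
p=cam("wrist");im=grab_frame("wrist");s=env.state();print(s["ee_pos"],s["ee_rot"],s["torque"],s["gripper_width"])
for a in(-22,-25,-28):
  t=np.radians(a);print(a,proj(p,[628+57*np.cos(t),37.4+57*np.sin(t),129]).round(1))
g=cv2.cvtColor(im,cv2.COLOR_RGB2GRAY)[130:240,220:340]
n,l,st,c=cv2.connectedComponentsWithStats((g<60).astype(np.uint8))
for i in range(1,n):
  if st[i,4]>8:
    u=c[i]+[220,130];X=plane(p,u,127);print(u.round(1),st[i].tolist(),X.round(1),np.hypot(X[0]-628,X[1]-37.4).round(1),np.degrees(np.arctan2(X[1]-37.4,X[0]-628)).round(1))
E
```

```text
time_s: 31.22
ee_pos: [628.6, 38.6, 132.3]
ee_rot: [-179.9, -0.1, -25.0]
force: [-0.2, 1.4, 5.8]
gripper_width: 13.9
[628.63843143  38.55101913 132.2515184 ] [-1.79863664e+02 -8.22018506e-02 -2.49769492e+01] [0.43558667 0.40447733 0.08148924] 13.581626495522935
-22 [275.5 155.7]
-25 [281.  155.6]
-28 [286.6 155.8]
[279.2 153.3] [57, 18, 6, 12, 62] [681.   13.8 127. ] 58.0 -24.0
[335.8 172.1] [111, 36, 9, 13, 79] [658.4 -10.4 127. ] 56.7 -57.5
[279.3 225.3] [27, 74, 65, 36, 1326] [643.5  31.2 127. ] 16.7 -22.0
```

```bash
python3 - <<'E'
from h import *
for n in("scene","side"):
  grab_frame(n)
  for q in("brush_center","stand_in","crucible","jar_cap","beaker"):print(n,q,[(np.round(d["box"]).astype(int).tolist(),round(d["conf"],2)) for d in spotter.look_for(q,n)[:1]])
s=env.state();print(s["ee_rot"],s["torque"],s["force"],s["time_s"]);print(env.job_done())
E
```

```text
scene brush_center []
scene stand_in [([300, 187, 22, 21], 0.15)]
scene crucible [([333, 219, 18, 19], 0.74)]
scene jar_cap [([301, 186, 24, 21], 0.95)]
scene beaker [([390, 319, 36, 43], 0.81)]
side brush_center [([351, 140, 18, 52], 0.49)]
side stand_in [([349, 180, 17, 26], 0.91)]
side crucible [([283, 273, 20, 20], 0.53)]
side jar_cap [([318, 249, 28, 19], 0.82)]
side beaker [([128, 323, 41, 58], 0.79)]
[-1.79864189e+02 -8.06240084e-02 -2.49753628e+01] [0.44154859 0.26868997 0.07703807] [-0.41571775  3.21230078  5.87643873] 31.875
the job is handed in; nothing more can be done
None
```

I handed the job in at 31.9 s. The chamber is brushed, the brush is back in its stand, and the lid is held at the half-way rib. One push while re-standing the brush may have broken the 40 N limit.

- **Brushing:** I took the brush to about 5 mm above the chamber floor and up again. I then made two more passes, the last to about 2–3 mm.
- **Standing the brush back:** my first try was about 4 mm off and jammed with about 50 N at the wrist. The brush slid up in the grip, possibly against the gripper's body. I lifted it, re-measured the stand, lowered it until it touched at about 5 N, and let go. Pictures after release showed it upright.
- **Lid:** it seated at the expected height and turned clockwise to a tool yaw of -25.0°. The rib measured -25.0° earlier and about -24° in a last rough check. The return-spring torque read 0.14 Nm just before the final 2°, then about 0.08 Nm. The lid never went near the plunger or lock angles. I could not read the switch ring directly and took the lid's turn from the tool's.
- **Last checks:** the side camera finds the brush upright in its stand. The scene camera no longer reports the brush, perhaps because the arm is in the way; I did not confirm that. The crucible, jar cap and beaker are where they were. I did not re-check the wash bottle, reagent bottles or lemon; nothing was knowingly moved near them.

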